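# Put a dirty brush to soak through the tank's sprung flap

## Task

Put the inky brush lying on the soak tank's drainboard in to soak without picking it up: with one fingertip push the blue sprung flap down while the brush is still on the drainboard, and with the flap held open push the brush off the board's edge with the other finger so that it drops into the tank. Keep holding the flap until the brush is at the bottom, then take the fingers out and let the flap spring shut. Only push the brush, never lift it, do not push it onto the shut flap, and leave the jar, markers, clamp and tin around it where they are.

Things in the scene. Friction and masses are not known exactly. Their poses are not given: they have to be found in the camera images.
- soak_tank: Brush soak tank: fixed grey plastic box 235 mm (x) by 266 mm (y), handles at the sides out to y = +-154 mm. Origin on the table under the middle of the drainboard's edge; +x points from the drainboard to the flap and its hinge (away from the robot, turned up to 0.3 rad), z up. A 5 mm thick rim stands to 134 mm round it (front rim at x = -105 to -100 mm). Nothing stands above drainboard or flap.
- drainboard_edge (a point): Middle of the steel drainboard's edge, beyond which the brush drops: tank x = 0, y = 0. The drainboard is level, its top 125 mm above the table, from tank x = -100 to 0 mm and y = -128 to 128 mm, cut by the drain channel.
- drain_channel (a point): On the floor of the drain channel, half-way along it (tank x = -50 mm, y = 0). The channel is open at the top, runs along tank x from -100 mm to the edge at 0, where it opens into the bath, and is 48 mm wide; its floor lies 43 to 46 mm below the drainboard. The brush bridges it, so a finger can run in it behind the brush with its tip below the brush.
- soak_flap (a joint): Hinge of the blue flap over the bath: 0 shut (level, flush with the drainboard), growing as it swings down into the bath, stop at 1.15 rad. A spring holds it shut (about 0.13 N m, rising to 0.3 N m at 1 rad: a few N of push) and shuts it within about half a second when let go. The brush's weight does not open it.
- flap_hinge (a point): Middle of the flap's hinge line, which runs along tank y at x = 112 mm, 124 mm above the table. The flap is 4 mm thick and covers tank x = 4 to 110 mm, y = -125 to 125 mm; its free edge is the one next to the drainboard.
- flap_pad (a point): Middle of the ribbed black push pad (70 x 50 mm, along tank x and y) on the flap's upper face, 63 mm from the hinge line; when shut at tank x = 49 mm, y = 0. It moves with the flap. A finger slides along it easily.
- bath_floor (a point): Middle of the bath's inner floor, 10 mm above the table, under the flap. The empty bath spans tank x = 0 to 125 mm, y = -128 to 128 mm.
- brush_mid (a point): Inky brush, 197 mm long, dark green handle, lying flat across the channel about parallel to the edge; loose, 30 g. Point: half-way along and half-way up (6 mm above its support). Its y axis runs from bristles to handle end. Handle 12 mm thick (x -6 to 6) from y = -42 to 98 mm; flat ferrule and bristles 26 mm wide (x -13 to 13), 12 mm thick, y = -98 to -41. Balances near y = -20 mm.
- ink_jar_tangerine: Bystander, loose: jar with orange lid, 74 mm wide, 85 mm high; origin under its centre.
- marker_c: Bystander, loose: white marker with blue cap, 136 mm long; origin under its centre.
- black_clamp: Bystander, loose: black spring clamp, 40 x 111 x 24 mm; origin under its centre.
- red_marker: Bystander, loose: white marker with red cap, 136 mm long; origin under its centre.
- pin_tin: Bystander, loose: green tin, 81 x 116 x 30 mm; origin under its centre.
- dirty_brush: The same brush as brush_mid; origin on its underside, half-way along it; same axes.
There are look-alikes about, which are no part of the job. What is meant by the dirty_brush is not brown, and is the smaller of those in its own colour.

How it is judged:
On the way, in this order (a step that is already met when the one before it is completed fails the run):
1. a finger pushes the flap open while the brush still lies on the drainboard (value of joint soak_flap above 0.3 rad and contact force between the fingers and soak_flap above 0.3 N and x of brush_mid in the frame of soak_tank below -0.003 m and z of brush_mid in the frame of soak_tank above 0.12 m), for 0.1 s.
2. the brush has been pushed over the edge and lies in the bath while a finger still holds the flap open (x of brush_mid in the frame of soak_tank between -0.002 and 0.123 m and y of brush_mid in the frame of soak_tank between -0.128 and 0.128 m and z of brush_mid in the frame of soak_tank below 0.06 m and value of joint soak_flap above 0.3 rad and contact force between the fingers and soak_flap above 0.3 N), for 0.1 s.
3. the flap has sprung shut over the brush (x of brush_mid in the frame of soak_tank between -0.002 and 0.123 m and y of brush_mid in the frame of soak_tank between -0.128 and 0.128 m and z of brush_mid in the frame of soak_tank below 0.06 m and value of joint soak_flap below 0.06 rad), for 0.2 s.
At the end, for the whole second after the job is handed in: The brush lies at rest in the bath below the flap (its middle inside the bath walls and less than 60 mm above the table), and the flap is shut again (within 0.06 rad) (all of step 3 and linear speed of dirty_brush below 0.03 m/s); the robot touches nothing.
It fails at once if the brush was lifted (its middle more than 20 mm above where it lies on the drainboard) (z of brush_mid in the frame of soak_tank above 0.151 m).
It fails at once if the brush was pushed onto the shut flap (x of brush_mid in the frame of soak_tank above 0.012 m and z of brush_mid in the frame of soak_tank above 0.115 m and value of joint soak_flap below 0.2 rad).
It fails at once if the jar, a marker, the clamp or the tin was moved by more than 20 mm (distance of any of ink_jar_tangerine, marker_c, pin_tin, black_clamp, red_marker from where it was at the start of the episode above 0.02 m).
It also fails if it takes over 35 s, if anything falls off the work surface, if the arm or the gripper's body presses on something with over 40 N, if the wrist force passes 120 N, or if a joint passes its speed limit or range.

## Robot

A 6-joint arm with a two-finger parallel gripper is mounted at the origin on the work surface; the furniture and walls round the work are solid. World frame = base frame: x ahead of the robot, y to its left, z up, the work surface at z = 0. Lengths are in m, angles in rad, forces in N, time in s.
With the tool pointing down it reaches from about 0.275 to 0.725 m from the base axis. Payload 15.9 kg.
Tool frame: the origin (TCP) lies midway between the tips of the shut fingers; the grasp point (between the pads) lies 19 mm behind it (robot.pinch_z is the distance from the TCP to the grasp point, in m); z points along the fingers, y is the direction in which the jaws open and shut (so a half turn about z gives the same grasp; the last joint's range is limited). The gripper opens to 85 mm and grips with 20 to 120 N. Pads are 22 mm wide; open, the fingers measure 114 mm over their backs; the gripper's body (76 mm by 85 mm) begins 54 mm behind the grasp point. The pads swing forward as they close: fully open they stand 13 mm farther back than shut.
Start: joints at [1.142, 0.213, -0.034, 1.323, 0, 1.571], TCP at [0.208, 0.455, 0.231] pointing down, gripper open.
Joint ranges: [-2.98, 2.98], [-0.74, 1.72], [-1.14, 1.35], [-2.1, 2.04], [-1.57, 1.44], [-3.14, 3.14]. Speed limits (rad/s): [1.89, 1.89, 2.39, 2.57, 3.14, 3.14].

## Interface

Orientations are given as a unit quaternion [w, x, y, z].
In Python, from workcell import robot gives the robot as it stands.
- The arm moves only by the tool apply_moves, never from a script. Its argument "plan" is a list of rows, each an object of numbers: "wx", "wy", "wz": the turn, a rotation vector about the tool's x, y, z in rad; "dx", "dy", "dz": the shift along the tool's x, y, z in m; "fingers": the closure, from 0 (fully open) to 1 (shut). In form: [{"wx": .., "wy": .., "wz": .., "dx": .., "dy": .., "dz": .., "fingers": ..}, ...]. A call has exactly 8 rows; each row shifts and turns the commanded pose from where the row before left it, along the tool's axes as they then stand; what a row does not reach is not made up. A row lasts 1/8 s, in which the tool goes at most 62.5 mm and 10.7 degrees, less where a joint would pass 70% of its speed; a pose out of reach is approached as far as the arm can. A call is refused whole if a number of a shift passes 0.0625 or a number of a turn 0.188, either way. A call with a gripper value outside its range is refused whole. The fingers move at their own pace and stop on an object; "force" is the grip in N (left out, the last holds). Time passes only in rows, so rows that do not move let the fingers close, or fill a call up. It gives the time, the measured TCP pose, the force and the opening at its end, in the units of the state.
- robot.read_state(): the state, without advancing time (a new reading comes with each control period).
- robot.read_camera(name): name is "scene" or "top"; returns a dict with "frame" (480x640x3 uint8, blue, green, red), "vertical_fov" (degrees; the focal length in pixels is half the picture's height over the tangent of half this angle, whatever the lens; pixels are square), "cx", "cy" (the principal point, pixels), "view" (4x4, takes a point from world to camera coordinates). Camera axes: x right, y up, looking along -z (the intrinsics and any distortion apply to the point x, -y, -z); pixel columns grow to the right and rows downward; lengths in m; the calibration is good to about 2 mm. A picture is of the moment at which its call begins. There is no depth.
- robot.job_done(): hands the job in, once; it reports no verdict.
The state is a dict: "clock": time; "joint_positions": joint angles; "qvel": joint speeds; "effort": joint torques, N m; "tcp_pos": TCP position; "eef_rot": TCP orientation; "contact_force": force on the tool from outside, world axes, zero at the start; "ft_torque": the same for the moment, N m; "opening": opening from 0.0 (shut) to 1.0 (fully open).
Only numpy, scipy, OpenCV 4.12 (cv2) and the standard library are available. Lean on these libraries where they do the work, as an engineer would, in place of code of your own. Each camera call takes 0.05 s, during which the arm holds its last target. There are 200 camera calls.

## Working session

There is one attempt and no reset: what is moved stays moved. The work goes in short steps, Python scripts to look and compute and a tool call to move; the robot and the scene stay as the last step left them, time stands still between calls to the robot, and variables do not carry over. Pictures are saved under pics/ and viewed, about 8 in all and at most 12, crops included, and the job is handed in when it is done.

Besides the shell and the picture viewer there is one more tool, called as name(argument=value, ...) on one line, values as JSON. apply_moves: Moves the arm, as the interface text tells. Its arguments: {"type":"object","properties":{"plan":{"type":"array","items":{"type":"object","properties":{"wx":{"type":"number"},"wy":{"type":"number"},"wz":{"type":"number"},"dx":{"type":"number"},"dy":{"type":"number"},"dz":{"type":"number"},"fingers":{"type":"number"}}}},"force":{"type":"number"}},"required":["plan"]}

```bash
mkdir -p pics; ls; python3 - <<'E'
from workcell import robot
import cv2,pickle
for n in("scene","top"):
    c=robot.read_camera(n); cv2.imwrite(f"pics/{n}0.png",c["frame"]); pickle.dump(c,open(f"{n}0.pkl","wb"))
    print({k:v for k,v in c.items() if k!="frame"})
print(robot.read_state())
E
```

```text
pics
{'vertical_fov': 51.61370145805933, 'cx': 320.58071913063657, 'cy': 244.45740206916523, 'view': array([[ 8.04675092e-01, -5.93715056e-01, -6.54423945e-04,
        -4.40627706e-01],
       [ 4.35233810e-01,  5.89131550e-01,  6.80805072e-01,
        -2.38598304e-01],
       [-4.03818680e-01, -5.48111712e-01,  7.32464351e-01,
        -1.27157859e+00],
       [ 0.00000000e+00,  0.00000000e+00,  0.00000000e+00,
         1.00000000e+00]])}
{'vertical_fov': 47.106769069738085, 'cx': 322.03609750960817, 'cy': 239.18533312065887, 'view': array([[-7.92309617e-03, -9.99966706e-01, -1.95242567e-03,
        -7.34900371e-02],
       [ 9.84998770e-01, -8.14104912e-03,  1.72369218e-01,
        -5.00098431e-01],
       [-1.72379373e-01, -5.57438997e-04,  9.85030477e-01,
        -1.46097223e+00],
       [ 0.00000000e+00,  0.00000000e+00,  0.00000000e+00,
         1.00000000e+00]])}
{'clock': 0.1, 'joint_positions': array([ 1.14204265e+00,  2.13303789e-01, -3.49683466e-02,  1.32352724e+00,
       -2.45346638e-05,  1.57078491e+00]), 'qvel': array([-0.0009075 , -0.00244458,  0.00222555,  0.00080733, -0.00066358,
        0.00089536]), 'effort': array([ 1.24952283e-03, -6.87244248e+01,  4.87806273e+01,  1.22000958e-02,
       -5.39293964e-06, -1.13959317e-05]), 'tcp_pos': array([0.20774738, 0.45445803, 0.23087835]), 'eef_rot': array([-9.47099838e-05,  2.12732960e-01,  9.77110248e-01, -4.92653763e-04]), 'contact_force': array([-0.4848918 , -1.14009684, -0.89823636]), 'ft_torque': array([-0.03028266,  0.03425073, -0.06206141]), 'opening': 0.9977687378535981}
```

View pics/top0.png

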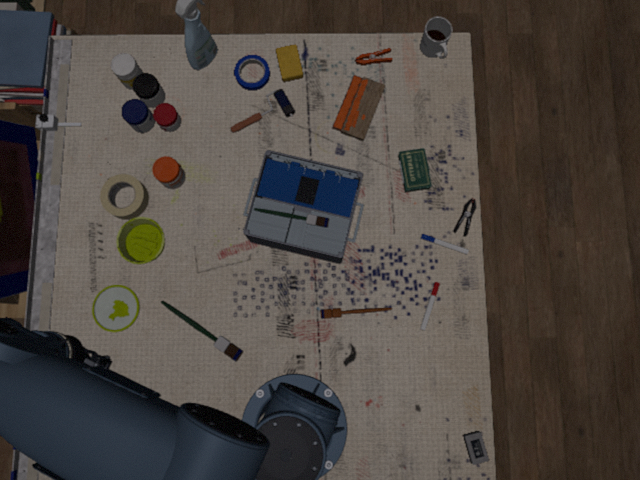

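View pics/scene0.png

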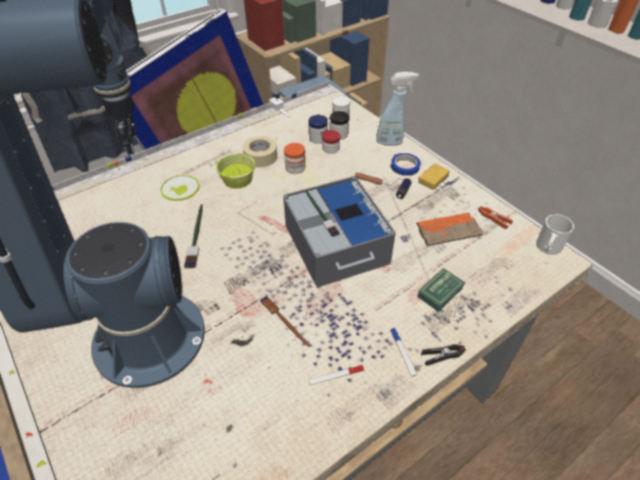

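The tank is at about top (303,206), with the green brush on its drainboard at (290,217) and the flap pad at (308,189). I'll enlarge both views.

```bash
python3 - <<'E'
import cv2
a=cv2.imread("pics/top0.png")[140:270,235:375]; a=cv2.resize(a,None,fx=5.7,fy=4.6*0+5.7*0.8,interpolation=cv2.INTER_CUBIC) if 0 else cv2.resize(a,None,fx=4.6,fy=4.6,interpolation=cv2.INTER_CUBIC)
for i in range(0,140,20): cv2.putText(a,str(235+i),(int(i*4.6),10),0,.35,(0,255,255)); cv2.line(a,(int(i*4.6),0),(int(i*4.6),598),(0,120,120),1)
for i in range(0,130,20): cv2.putText(a,str(140+i),(0,int(i*4.6)+10),0,.35,(0,255,255)); cv2.line(a,(0,int(i*4.6)),(640,int(i*4.6)),(0,120,120),1)
cv2.imwrite("pics/topc.png",cv2.convertScaleAbs(a,alpha=1.5))
E
```

```text
(no output)
```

View pics/topc.png

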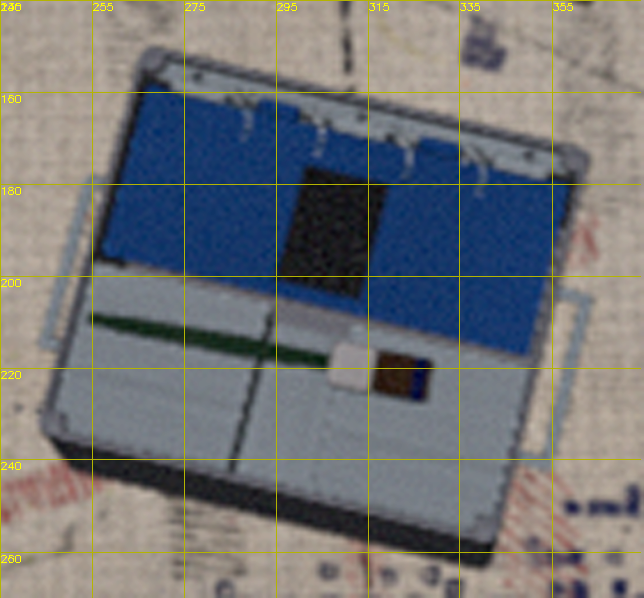

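The crop shows the tank with the pad corners, the brush from (255,209) to (328,222), and the channel's left wall as a dark line near (293,208)-(285,242). Next I'll fit the poses.

```bash
cat > h.py <<'E'
import numpy as np,pickle
from scipy.optimize import least_squares
def proj(c,P):
    P=np.atleast_2d(P); q=P@c["view"][:3,:3].T+c["view"][:3,3]
    f=240/np.tan(np.radians(c["vertical_fov"]/2))
    return np.c_[c["cx"]+f*q[:,0]/-q[:,2], c["cy"]+f*-q[:,1]/-q[:,2]]
def unproj(c,uv,z):
    f=240/np.tan(np.radians(c["vertical_fov"]/2)); R=c["view"][:3,:3]; t=c["view"][:3,3]
    d=R.T@np.array([(uv[0]-c["cx"])/f,-(uv[1]-c["cy"])/f,-1]); o=-R.T@t
    return o+d*(z-o[2])/d[2]
def T(p,P):
    P=np.atleast_2d(P).astype(float); c,s=np.cos(p[2]),np.sin(p[2])
    return np.c_[p[0]+c*P[:,0]-s*P[:,1],p[1]+s*P[:,0]+c*P[:,1],P[:,2]]
def inv(p,P):
    P=np.array(P)-[p[0],p[1],0]; c,s=np.cos(p[2]),np.sin(p[2]); return np.array([c*P[0]+s*P[1],-s*P[0]+c*P[1],P[2]])
E
python3 - <<'E'
from h import *
c=pickle.load(open("top0.pkl","rb"))
m=[(130,133,134),(130,-133,134),(-105,133,134),(-105,-133,134),(84,25,125),(84,-25,125),(14,25,125),(14,-25,125),(4,125,125),(4,-125,125)]
M=np.array(m)/1e3
o=lambda x,y:(235+x/4.6,140+y/4.6)
uv=np.array([o(155,48),o(588,152),o(43,432),o(492,545),o(305,168),o(387,185),o(282,285),o(360,298),o(97,262),o(530,355)])
r=least_squares(lambda p:(proj(c,T(p,M))-uv).ravel(),[.5,-.05,-.2],loss='soft_l1')
print(r.x); print((proj(c,T(r.x,M))-uv).round(1).tolist())
for q in[(92,318),(430,378)]: print(inv(r.x,unproj(c,o(*q),.131)))
print(unproj(c,o(92,318),.131),unproj(c,o(430,378),.131))
np.save("tank.npy",r.x)
s=pickle.load(open("scene0.pkl","rb")); print(proj(s,T(r.x,M)).round(0).tolist())
E
```

```text
[ 0.56658691 -0.02823992 -0.24397728]
[[-3.0, -0.8], [1.1, -0.7], [-1.7, 0.9], [1.6, 0.3], [-0.0, -0.3], [0.6, 0.3], [-1.4, -0.6], [0.2, 0.9], [0.8, -0.7], [-0.3, 0.9]]
[-0.03170377  0.11995364  0.131     ]
[-0.0207888  -0.07354834  0.131     ]
[0.56479854 0.09581977 0.131     ] [ 0.52864714 -0.09458829  0.131     ]
[[354.0, 175.0], [396.0, 234.0], [281.0, 195.0], [315.0, 259.0], [355.0, 204.0], [363.0, 215.0], [333.0, 210.0], [340.0, 222.0], [317.0, 190.0], [352.0, 247.0]]
```

```bash
cat > plan.py <<'E'
from h import *
from workcell import robot
def yaw_y(q):
    w,x,y,z=q; return np.arctan2(1-2*(x*x+z*z),2*(x*y-w*z))
def go(tx,ty,z,N):
    """constant row taking the TCP to tank (tx,ty), world z, jaws along tank x"""
    p=np.load("tank.npy"); s=robot.read_state(); P=s["tcp_pos"]; h=yaw_y(s["eef_rot"])
    g=T(p,[tx,ty,z])[0]; dh=(p[2]-h+np.pi)%(2*np.pi)-np.pi; a=dh/N
    A=np.zeros((2,2))
    for i in range(N):
        b=h+a*i; A+=np.array([[-np.sin(b),np.cos(b)],[np.cos(b),np.sin(b)]])
    d=np.linalg.solve(A,(g-P)[:2])
    print("t",s["clock"],"tank tcp",inv(p,P).round(4),"yaw err",round(dh,4),"open",round(s["opening"],3),"F",s["contact_force"].round(1))
    print("row dx %.4f dy %.4f dz %.4f wz %.4f"%(d[0],d[1],(P[2]-g[2])/N,-a), "goal",g.round(4))
E
python3 -c "
from plan import *
go(-.009,.002,.231,16)"
```

```text
t 0.1 tank tcp [-0.4648  0.3817  0.2309] yaw err -1.386 open 0.998 F [-0.5 -1.1 -0.9]
row dx -0.0398 dy 0.0056 dz -0.0000 wz 0.0866 goal [ 0.5583 -0.0241  0.231 ]
```

apply_moves(plan=[{"dx": -0.0398,"dy": 0.0056,"wz": 0.0866,"fingers": 0.176},{"dx": -0.0398,"dy": 0.0056,"wz": 0.0866,"fingers": 0.176},{"dx": -0.0398,"dy": 0.0056,"wz": 0.0866,"fingers": 0.176},{"dx": -0.0398,"dy": 0.0056,"wz": 0.0866,"fingers": 0.176},{"dx": -0.0398,"dy": 0.0056,"wz": 0.0866,"fingers": 0.176},{"dx": -0.0398,"dy": 0.0056,"wz": 0.0866,"fingers": 0.176},{"dx": -0.0398,"dy": 0.0056,"wz": 0.0866,"fingers": 0.176},{"dx": -0.0398,"dy": 0.0056,"wz": 0.0866,"fingers": 0.176}])

```text
validation failed for argument at $.pl...
```

apply_moves(plan=[{"dx": -0.0398,"dy": 0.0056,"wz": 0.0866,"fingers": 0.176},{"dx": -0.0398,"dy": 0.0056,"wz": 0.0866,"fingers": 0.176},{"dx": -0.0398,"dy": 0.0056,"wz": 0.0866,"fingers": 0.176},{"dx": -0.0398,"dy": 0.0056,"wz": 0.0866,"fingers": 0.176},{"dx": -0.0398,"dy": 0.0056,"wz": 0.0866,"fingers": 0.176},{"dx": -0.0398,"dy": 0.0056,"wz": 0.0866,"fingers": 0.176},{"dx": -0.0398,"dy": 0.0056,"wz": 0.0866,"fingers": 0.176},{"dx": -0.0398,"dy": 0.0056,"wz": 0.0866,"fingers": 0.176}])

```text
validation failed for argument at $.pl...
```

```bash
python3 - <<'E'
from plan import *
import cv2
go(-.009,.002,.15,8)
c=robot.read_camera("scene"); pickle.dump(c,open("scene1.pkl","wb"))
p=np.load("tank.npy"); f=c["frame"]; x0,y0=250,110
a=cv2.resize(f[y0:y0+150,x0:x0+180],None,fx=4.4,fy=4,interpolation=cv2.INTER_CUBIC)if 0 else cv2.resize(f[y0:y0+148,x0:x0+198],None,fx=4,fy=4,interpolation=cv2.INTER_CUBIC)
M=np.array([(84,25,125),(84,-25,125),(14,25,125),(14,-25,125),(4,125,125),(4,-125,125),(0,24,125),(-100,24,125),(0,-24,125),(-100,-24,125),(130,-133,134),(-105,-133,134),(-105,133,134)])/1e3
for u,v in proj(c,T(p,M)): cv2.circle(a,(int((u-x0+.5)*4),int((v-y0+.5)*4)),3,(0,255,255),1)
for q in ((-.0317,.12,.131),(-.0208,-.0735,.131)):
    u,v=proj(c,T(p,q))[0]; cv2.circle(a,(int((u-x0+.5)*4),int((v-y0+.5)*4)),3,(255,0,255),2)
cv2.imwrite("pics/scene1c.png",cv2.convertScaleAbs(a,alpha=1.2))
E
```

```text
t 0.1 tank tcp [-0.4648  0.3817  0.2309] yaw err -1.386 open 0.998 F [-0.5 -1.1 -0.9]
row dx -0.0800 dy 0.0077 dz 0.0101 wz 0.1733 goal [ 0.5583 -0.0241  0.15  ]
```

View pics/scene1c.png

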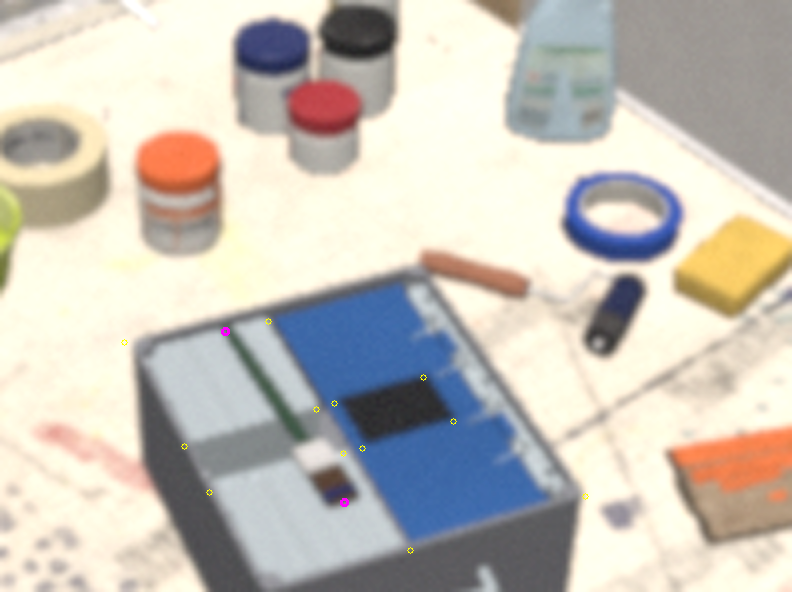

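The scene crop agrees with the top fit to within about 2 px (brush from (230,328) to (345,498) in the crop). I'll refine with both views, and resend the moves with all fields filled in.

```bash
python3 - <<'E'
from h import *
c=pickle.load(open("top0.pkl","rb")); s=pickle.load(open("scene1.pkl","rb"))
M=np.array([(84,25,125),(84,-25,125),(14,25,125),(14,-25,125),(4,125,125),(4,-125,125)])/1e3
C=np.array([(130,133,134),(130,-133,134),(-105,133,134),(-105,-133,134)])/1e3
o=lambda x,y:(235+x/4.6-.5,140+y/4.6-.5)
q=lambda x,y:(250+x/4-.5,110+y/4-.5)
ut=np.array([o(305,168),o(387,185),o(282,285),o(360,298),o(97,262),o(530,355),o(152,47),o(590,152),o(42,432),o(494,548)])
us=np.array([q(428,376),q(455,417),q(342,403),q(372,441),q(275,318),q(411,546),q(415,268),q(583,488),q(136,343),q(262,592)])
A=np.r_[M,C]
def pd(cam,P,k):
    uv=proj(cam,P); f=240/np.tan(np.radians(cam["vertical_fov"]/2)); d=(uv-[cam["cx"],cam["cy"]]); r2=(d**2).sum(1,keepdims=True)/f**2
    return [cam["cx"],cam["cy"]]+d*(1+k*r2)
fun=lambda p:np.r_[pd(c,T(p,A),p[3])-ut,pd(s,T(p,A),p[4])-us].ravel()
r=least_squares(lambda p:fun(p),[.566,-.028,-.244,0,0],loss='soft_l1'); print(r.x.round(4)); print(fun(r.x).reshape(-1,2).round(1).tolist())
p=r.x
# brush ends
for name,a,b in (("handle",o(92,318),q(230,328)),("bristle",o(430,378),q(345,498))):
    g=least_squares(lambda v:np.r_[pd(c,T(p,[*v,.131]),p[3])[0]-a,pd(s,T(p,[*v,.131]),p[4])[0]-b],[-.02,0]); print(name,g.x.round(4),g.fun.round(1))
np.save("tank.npy",p[:3])
E
python3 -c "
from plan import *
go(-.009,.002,.231,16)"
```

```text
[ 0.5706 -0.0266 -0.2496 -0.7604 -0.8738]
[[0.3, -0.6], [0.7, -0.1], [-1.4, -1.4], [0.1, 0.1], [1.8, -1.2], [-0.6, 0.2], [-0.5, 0.9], [0.0, -0.3], [-0.4, -0.4], [0.6, -1.3], [-0.7, 0.1], [-0.1, 0.8], [-1.2, -0.7], [-1.7, 1.1], [-0.7, 0.5], [0.2, 0.2], [1.1, -0.2], [-0.3, 1.7], [-1.2, -0.4], [0.6, 0.1]]
handle [-0.0329  0.1215] [ 0.1 -0.5 -0.6  0.3]
bristle [-0.0226 -0.0738] [-0.3 -0.2  0.   0.5]
t 0.15 tank tcp [-0.4704  0.3766  0.231 ] yaw err -1.3916 open 0.998 F [ 0.3 -0.5  0.3]
row dx -0.0399 dy 0.0060 dz -0.0000 wz 0.0870 goal [ 0.5624 -0.0225  0.231 ]
```

apply_moves(plan=[{"wx": 0,"wy": 0,"wz": 0.0866,"dx": -0.0398,"dy": 0.0056,"dz": 0,"fingers": 0.176},{"wx": 0,"wy": 0,"wz": 0.0866,"dx": -0.0398,"dy": 0.0056,"dz": 0,"fingers": 0.176},{"wx": 0,"wy": 0,"wz": 0.0866,"dx": -0.0398,"dy": 0.0056,"dz": 0,"fingers": 0.176},{"wx": 0,"wy": 0,"wz": 0.0866,"dx": -0.0398,"dy": 0.0056,"dz": 0,"fingers": 0.176},{"wx": 0,"wy": 0,"wz": 0.0866,"dx": -0.0398,"dy": 0.0056,"dz": 0,"fingers": 0.176},{"wx": 0,"wy": 0,"wz": 0.0866,"dx": -0.0398,"dy": 0.0056,"dz": 0,"fingers": 0.176},{"wx": 0,"wy": 0,"wz": 0.0866,"dx": -0.0398,"dy": 0.0056,"dz": 0,"fingers": 0.176},{"wx": 0,"wy": 0,"wz": 0.0866,"dx": -0.0398,"dy": 0.0056,"dz": 0,"fingers": 0.176}])

```text
clock: 1.15
tcp_pos: [0.4703, 0.2777, 0.231]
eef_rot: [-0.0, 0.533, 0.846, -0.0]
contact_force: [-0.5, 0.6, 0.5]
opening: 0.821
```

apply_moves(plan=[{"wx": 0,"wy": 0,"wz": 0.0873,"dx": -0.0399,"dy": 0.0062,"dz": 0,"fingers": 0.176},{"wx": 0,"wy": 0,"wz": 0.0873,"dx": -0.0399,"dy": 0.0062,"dz": 0,"fingers": 0.176},{"wx": 0,"wy": 0,"wz": 0.0873,"dx": -0.0399,"dy": 0.0062,"dz": 0,"fingers": 0.176},{"wx": 0,"wy": 0,"wz": 0.0873,"dx": -0.0399,"dy": 0.0062,"dz": 0,"fingers": 0.176},{"wx": 0,"wy": 0,"wz": 0.0873,"dx": -0.0399,"dy": 0.0062,"dz": 0,"fingers": 0.176},{"wx": 0,"wy": 0,"wz": 0.0873,"dx": -0.0399,"dy": 0.0062,"dz": 0,"fingers": 0.176},{"wx": 0,"wy": 0,"wz": 0.0873,"dx": -0.0399,"dy": 0.0062,"dz": 0,"fingers": 0.176},{"wx": 0,"wy": 0,"wz": 0.0873,"dx": -0.0399,"dy": 0.0062,"dz": 0,"fingers": 0.176}])

```text
clock: 2.15
tcp_pos: [0.5623, -0.0252, 0.231]
eef_rot: [-0.0, 0.79, 0.613, -0.0]
contact_force: [0.4, 0.2, 0.5]
opening: 0.826
```

```bash
python3 -c "
from plan import *
go(-.009,.002,.14,8)"
```

```text
t 2.15 tank tcp [-0.0084 -0.0007  0.231 ] yaw err 0.0024 open 0.826 F [0.4 0.2 0.5]
row dx 0.0003 dy -0.0001 dz 0.0114 wz -0.0003 goal [ 0.5624 -0.0225  0.14  ]
```

apply_moves(plan=[{"wx": 0,"wy": 0,"wz": 0,"dx": 0.0003,"dy": 0,"dz": 0.0114,"fingers": 0.176},{"wx": 0,"wy": 0,"wz": 0,"dx": 0.0003,"dy": 0,"dz": 0.0114,"fingers": 0.176},{"wx": 0,"wy": 0,"wz": 0,"dx": 0.0003,"dy": 0,"dz": 0.0114,"fingers": 0.176},{"wx": 0,"wy": 0,"wz": 0,"dx": 0.0003,"dy": 0,"dz": 0.0114,"fingers": 0.176},{"wx": 0,"wy": 0,"wz": 0,"dx": 0.0003,"dy": 0,"dz": 0.0114,"fingers": 0.176},{"wx": 0,"wy": 0,"wz": 0,"dx": 0.0003,"dy": 0,"dz": 0.0114,"fingers": 0.176},{"wx": 0,"wy": 0,"wz": 0,"dx": 0.0003,"dy": 0,"dz": 0.0114,"fingers": 0.176},{"wx": 0,"wy": 0,"wz": 0,"dx": 0.0003,"dy": 0,"dz": 0.0114,"fingers": 0.176}])

```text
clock: 3.15
tcp_pos: [0.5629, -0.0216, 0.1394]
eef_rot: [0.0, 0.789, 0.614, 0.0]
contact_force: [0.0, -0.2, -0.1]
opening: 0.828
```

```bash
cat > snap.py <<'E'
import sys,cv2
from plan import *
go(-.009,.002,.14,8)
f=robot.read_camera("scene")["frame"]
cv2.imwrite(sys.argv[1],cv2.convertScaleAbs(cv2.resize(f[150:290,260:420],None,fx=4.2,fy=4.2,interpolation=cv2.INTER_CUBIC),alpha=1.2))
E
python3 snap.py pics/s2.png
```

```text
t 3.15 tank tcp [-0.0087  0.003   0.1394] yaw err -0.0004 open 0.828 F [ 0.  -0.2 -0.1]
row dx -0.0001 dy -0.0000 dz -0.0001 wz 0.0001 goal [ 0.5624 -0.0225  0.14  ]
```

View pics/s2.png

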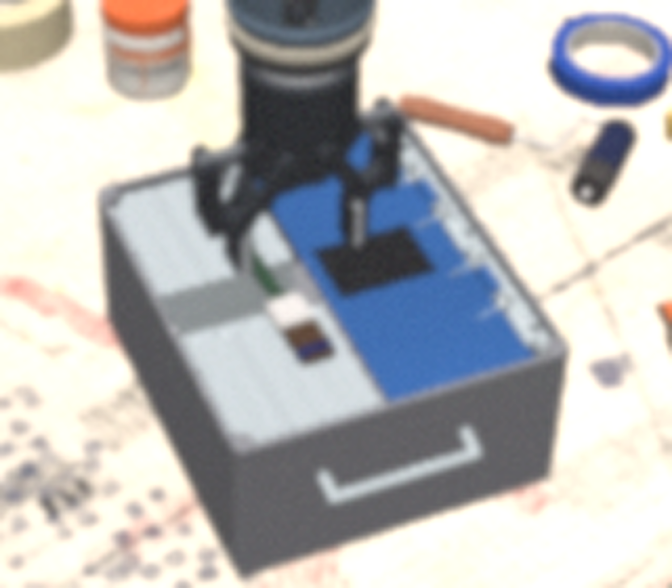

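The fingers straddle the brush: the front tip (355,245) is over the pad, and the rear tip (242,262) is over the channel behind the handle. Now descending.

apply_moves(plan=[{"wx": 0,"wy": 0,"wz": 0,"dx": 0,"dy": 0,"dz": 0.007,"fingers": 0.176},{"wx": 0,"wy": 0,"wz": 0,"dx": 0,"dy": 0,"dz": 0.007,"fingers": 0.176},{"wx": 0,"wy": 0,"wz": 0,"dx": 0,"dy": 0,"dz": 0.007,"fingers": 0.176},{"wx": 0,"wy": 0,"wz": 0,"dx": 0,"dy": 0,"dz": 0.007,"fingers": 0.176},{"wx": 0,"wy": 0,"wz": 0,"dx": 0,"dy": 0,"dz": 0.007,"fingers": 0.176},{"wx": 0,"wy": 0,"wz": 0,"dx": 0,"dy": 0,"dz": 0.007,"fingers": 0.176},{"wx": 0,"wy": 0,"wz": 0,"dx": 0,"dy": 0,"dz": 0.007,"fingers": 0.176},{"wx": 0,"wy": 0,"wz": 0,"dx": 0,"dy": 0,"dz": 0.007,"fingers": 0.176}])

```text
clock: 4.2
tcp_pos: [0.563, -0.0216, 0.0837]
eef_rot: [0.0, 0.789, 0.614, 0.0]
contact_force: [0.5, -0.6, 3.0]
opening: 0.829
```

```bash
python3 snap.py pics/s3.png
```

```text
t 4.2 tank tcp [-0.0086  0.003   0.0837] yaw err -0.0004 open 0.829 F [ 0.5 -0.6  3. ]
row dx -0.0001 dy -0.0000 dz -0.0070 wz 0.0001 goal [ 0.5624 -0.0225  0.14  ]
```

View pics/s3.png

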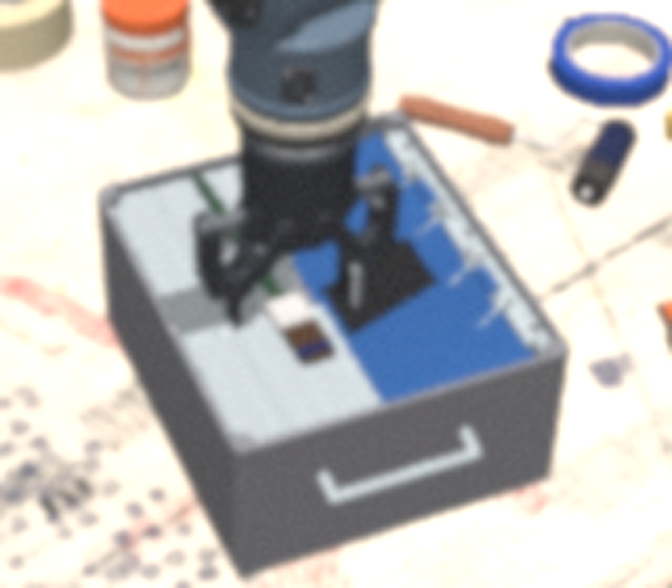

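The flap is pushed down (pad tilted at about (370,290)) and the brush is still on the board, with the rear finger in the channel. Now pushing.

apply_moves(plan=[{"wx": 0,"wy": 0,"wz": 0,"dx": 0,"dy": 0.0055,"dz": 0,"fingers": 0.176},{"wx": 0,"wy": 0,"wz": 0,"dx": 0,"dy": 0.0055,"dz": 0,"fingers": 0.176},{"wx": 0,"wy": 0,"wz": 0,"dx": 0,"dy": 0.0055,"dz": 0,"fingers": 0.176},{"wx": 0,"wy": 0,"wz": 0,"dx": 0,"dy": 0.0055,"dz": 0,"fingers": 0.176},{"wx": 0,"wy": 0,"wz": 0,"dx": 0,"dy": 0.0055,"dz": 0,"fingers": 0.176},{"wx": 0,"wy": 0,"wz": 0,"dx": 0,"dy": 0.0055,"dz": 0,"fingers": 0.176},{"wx": 0,"wy": 0,"wz": 0,"dx": 0,"dy": 0.0055,"dz": 0,"fingers": 0.176},{"wx": 0,"wy": 0,"wz": 0,"dx": 0,"dy": 0.005,"dz": 0,"fingers": 0.176}])

```text
clock: 5.25
tcp_pos: [0.605, -0.0323, 0.0838]
eef_rot: [-0.0, 0.789, 0.614, -0.0]
contact_force: [-5.0, 0.9, 0.8]
opening: 0.819
```

```bash
python3 snap.py pics/s4.png
```

```text
t 5.25 tank tcp [0.0347 0.003  0.0838] yaw err -0.0005 open 0.819 F [-5.   0.9  0.8]
row dx -0.0001 dy -0.0055 dz -0.0070 wz 0.0001 goal [ 0.5624 -0.0225  0.14  ]
```

View pics/s4.png

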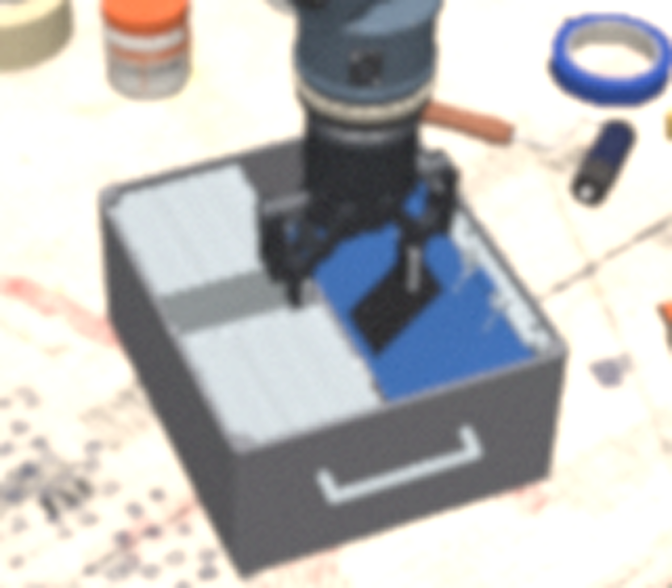

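The brush has left the board and isn't visible from here. I'll open the flap a little further, wait, and check from the top.

apply_moves(plan=[{"wx": 0,"wy": 0,"wz": 0,"dx": 0,"dy": 0.003,"dz": 0,"fingers": 0.176},{"wx": 0,"wy": 0,"wz": 0,"dx": 0,"dy": 0.003,"dz": 0,"fingers": 0.176},{"wx": 0,"wy": 0,"wz": 0,"dx": 0,"dy": 0,"dz": 0,"fingers": 0.176},{"wx": 0,"wy": 0,"wz": 0,"dx": 0,"dy": 0,"dz": 0,"fingers": 0.176},{"wx": 0,"wy": 0,"wz": 0,"dx": 0,"dy": 0,"dz": 0,"fingers": 0.176},{"wx": 0,"wy": 0,"wz": 0,"dx": 0,"dy": 0,"dz": 0,"fingers": 0.176},{"wx": 0,"wy": 0,"wz": 0,"dx": 0,"dy": 0,"dz": 0,"fingers": 0.176},{"wx": 0,"wy": 0,"wz": 0,"dx": 0,"dy": 0,"dz": 0,"fingers": 0.176}])

```text
clock: 6.3
tcp_pos: [0.6104, -0.0337, 0.0838]
eef_rot: [-0.001, 0.789, 0.614, -0.0]
contact_force: [-7.3, 2.2, 0.6]
opening: 0.826
```

```bash
python3 - <<'E'
from plan import *
import cv2
go(-.009,.002,.14,8)
f=robot.read_camera("top")["frame"]; cv2.imwrite("pics/t5.png",cv2.convertScaleAbs(cv2.resize(f[140:270,235:375],None,fx=4.6,fy=4.6,interpolation=cv2.INTER_CUBIC),alpha=2.5,beta=20))
E
```

```text
t 6.3 tank tcp [0.0403 0.0029 0.0838] yaw err -0.0005 open 0.826 F [-7.3  2.2  0.6]
row dx -0.0001 dy -0.0062 dz -0.0070 wz 0.0001 goal [ 0.5624 -0.0225  0.14  ]
```

View pics/t5.png

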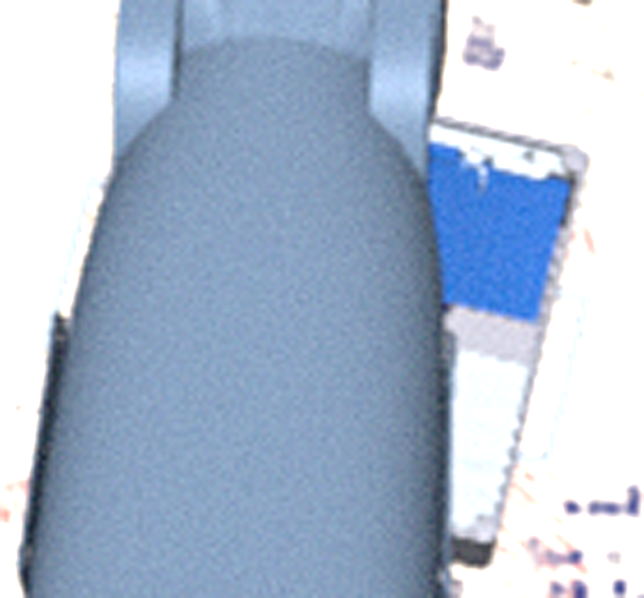

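```bash
python3 - <<'E'
from plan import *
import cv2
f=robot.read_camera("scene")["frame"]
a=cv2.resize(f[180:255,280:380],None,fx=7.5,fy=7.5,interpolation=cv2.INTER_CUBIC); cv2.imwrite("pics/s6.png",(255*(a/255.)**.5).astype('uint8'))
E
```

```text
(no output)
```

View pics/s6.png

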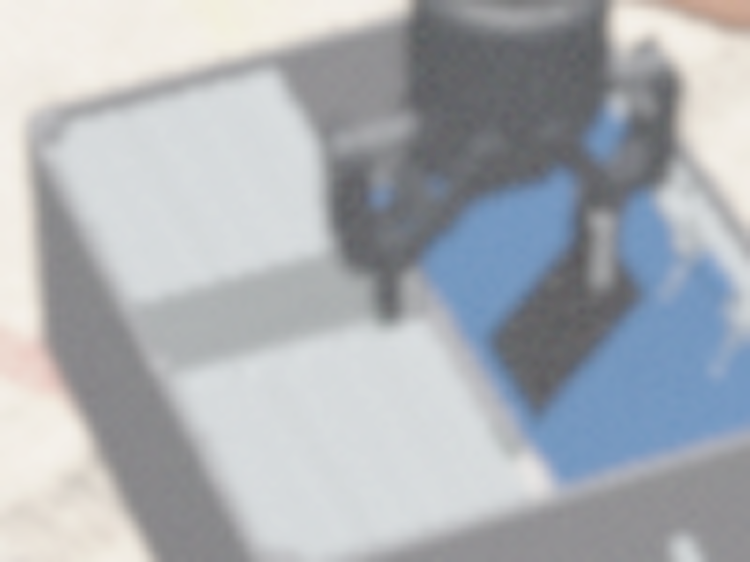

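No brush shows on the board, the flap or the flap edge, and the gap strip (440,300)-(530,470) is clear. The contact force (about 7.5 N along tank -x) matches the held flap. Lifting straight out.

apply_moves(plan=[{"wx": 0,"wy": 0,"wz": 0,"dx": 0,"dy": 0,"dz": -0.008,"fingers": 0.176},{"wx": 0,"wy": 0,"wz": 0,"dx": 0,"dy": 0,"dz": -0.01,"fingers": 0.176},{"wx": 0,"wy": 0,"wz": 0,"dx": 0,"dy": 0,"dz": -0.015,"fingers": 0.176},{"wx": 0,"wy": 0,"wz": 0,"dx": 0,"dy": 0,"dz": -0.02,"fingers": 0.176},{"wx": 0,"wy": 0,"wz": 0,"dx": 0,"dy": 0,"dz": -0.03,"fingers": 0.176},{"wx": 0,"wy": 0,"wz": 0,"dx": 0,"dy": 0,"dz": -0.03,"fingers": 0.176},{"wx": 0,"wy": 0,"wz": 0,"dx": 0,"dy": 0,"dz": -0.03,"fingers": 0.176},{"wx": 0,"wy": 0,"wz": 0,"dx": 0,"dy": 0,"dz": -0.01,"fingers": 0.176}])

```text
clock: 7.4
tcp_pos: [0.6121, -0.034, 0.2393]
eef_rot: [0.001, 0.79, 0.614, 0.001]
contact_force: [-0.6, -0.5, 0.3]
opening: 0.822
```

apply_moves(plan=[{"wx": 0,"wy": 0,"wz": 0,"dx": 0,"dy": 0,"dz": 0,"fingers": 0.176},{"wx": 0,"wy": 0,"wz": 0,"dx": 0,"dy": 0,"dz": 0,"fingers": 0.176},{"wx": 0,"wy": 0,"wz": 0,"dx": 0,"dy": 0,"dz": 0,"fingers": 0.176},{"wx": 0,"wy": 0,"wz": 0,"dx": 0,"dy": 0,"dz": 0,"fingers": 0.176},{"wx": 0,"wy": 0,"wz": 0,"dx": 0,"dy": 0,"dz": 0,"fingers": 0.176},{"wx": 0,"wy": 0,"wz": 0,"dx": 0,"dy": 0,"dz": 0,"fingers": 0.176},{"wx": 0,"wy": 0,"wz": 0,"dx": 0,"dy": 0,"dz": 0,"fingers": 0.176},{"wx": 0,"wy": 0,"wz": 0,"dx": 0,"dy": 0,"dz": 0,"fingers": 0.176}])

```text
clock: 8.4
tcp_pos: [0.6109, -0.0338, 0.2371]
eef_rot: [0.0, 0.789, 0.614, 0.0]
contact_force: [0.1, -0.5, 0.6]
opening: 0.824
```

```bash
python3 snap.py pics/s7.png
```

```text
t 8.4 tank tcp [0.0408 0.003  0.2371] yaw err -0.0005 open 0.824 F [ 0.1 -0.5  0.6]
row dx -0.0001 dy -0.0062 dz 0.0121 wz 0.0001 goal [ 0.5624 -0.0225  0.14  ]
```

View pics/s7.png

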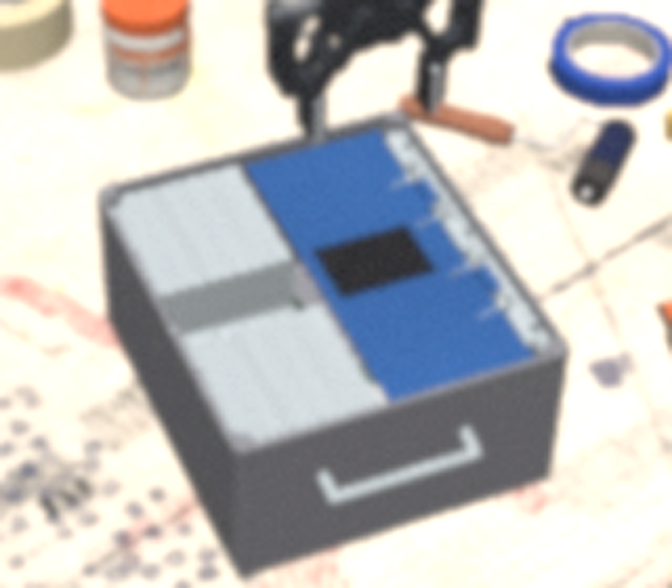

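The flap looks shut, but there is a dark spot at (298,302) in the channel mouth and a small mark at (372,378). I'll enlarge both.

```bash
python3 - <<'E'
from plan import *
import cv2
fs=np.mean([robot.read_camera("scene")["frame"].astype(float) for _ in range(6)],0)
t=np.mean([robot.read_camera("top")["frame"].astype(float) for _ in range(1)],0)
a=cv2.resize(fs[205:250,315:365],None,fx=13,fy=13,interpolation=cv2.INTER_CUBIC).clip(0,255)
cv2.imwrite("pics/s8.png",(255*(a/255.)**.6).astype('uint8'))
c=robot.read_camera("scene");p=np.load("tank.npy")
for x in [(0,-.0,.016),(0.006,-.0,.016),(.01,-.0,.016),(0,0,.079),(0,0,.125),(-.01,0,.08),(0,.02,.08),(0,-.02,.08),(0,-.12,.125)]: print(x,proj(c,T(p,x))[0].round(1), ((proj(c,T(p,x))[0]-[315,205]+.5)*13).round(0))
E
```

```text
(0, -0.0, 0.016) [332.1 242.8] [229. 498.]
(0.006, -0.0, 0.016) [334.  242.2] [253. 491.]
(0.01, -0.0, 0.016) [335.2 241.9] [269. 486.]
(0, 0, 0.079) [332.5 227.8] [234. 303.]
(0, 0, 0.125) [332.8 216.3] [237. 153.]
(-0.01, 0, 0.08) [329.3 228.5] [192. 312.]
(0, 0.02, 0.08) [329.8 223.1] [199. 241.]
(0, -0.02, 0.08) [335.2 232.2] [270. 360.]
(0, -0.12, 0.125) [350.4 245.3] [467. 530.]
```

View pics/s8.png

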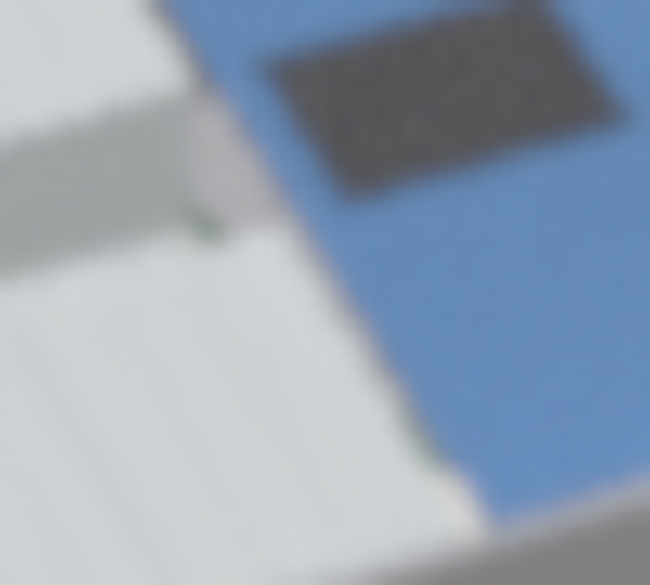

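The flap is flush. The green handle shows at (205,225) through the channel mouth and at (425,445) through the edge slit. Traced down, both sight lines meet the bath floor along one straight handle (tank x about 0.026 to 0.04), so the brush lies under the shut flap. Handing in.

```bash
python3 -c "
from workcell import robot
print(robot.job_done()); print(robot.read_state()['clock'])"
```

```text
the job is handed in; nothing more can be done
None
the job is handed in; nothing more can be done
```

The brush is in the soak tank and the flap has sprung shut over it. I handed the job in at about 9 s; no verdict was reported.

**How it went:** The front finger pushed the flap down while the brush was still on the drainboard. The rear finger ran in the drain channel behind the brush and pushed it off the edge. I held the flap open about another second after the brush left the board, then lifted the fingers straight out. The brush was only pushed, never gripped.

**Last checks:**
- **Flap:** it looks flush with the drainboard in the final picture; I had no direct angle reading.
- **Brush:** the handle shows only as two small green glimpses, through the channel mouth and the edge slit. Both lines of sight fit a straight handle on the bath floor, but its height was inferred, not measured. While the flap was held open the arm hid the brush, so I did not see it reach the bottom.
- **Robot:** it stood clear of the tank with contact forces near zero.
- **Bystanders:** I kept clear of the jar, markers, clamp and tin, but did not measure their positions again.

**Disagreement:** the top and scene views differed by a few millimetres on the tank's position, so I used a combined fit of both. My first two move calls were refused for missing fields and moved nothing.

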